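Shut and pin the bearing jig

TASK

Swing the yellow gate of the bearing jig fully shut over the bearing. Then take the quick-release pin out of its wooden rack, keep its red button squeezed in while you put it down through the aligned holes of the blue clevis and the gate until its flange sits on the clevis, and let go so that the button springs out and the pin locks. Leave the bearing in its nest and the black tape, the small wrench and the standing bolt where they are.

Things in the scene. Friction and masses are not known exactly. Their poses are not given: they have to be found in the camera images.
- jig: Jig fixed to the bench: steel base plate 110 (x) x 230 (y) x 12 mm, origin at the centre of its underside, z up. Hinge post 90 mm to +y; 90 mm to -y a blue clevis of two level cheeks 44 x 44 x 10 mm, undersides 40 and 65 mm above the bench, each with an upright 16.5 mm hole; its back wall is at +x, it is open to -x. The bearing lies at the centre between four brass pegs.
- pin_hole (a point): Centre of the mouth of the hole in the upper cheek, on its upper face, 75 mm above the bench, where the pin's flange comes to rest; axes as the jig's. From here down: upper cheek 10 mm, gap 15 mm for the gate, lower cheek 10 mm, then 28 mm free down to the base plate.
- gate (a joint): Angle of the yellow gate, rad: 0 = fully shut on its stop, its hole in line with the clevis holes; grows (to 1.4) as its free end swings to the jig's -x, clockwise seen from above. Upright hinge; stays where left (friction 0.12 N m, 1.4 N at the handle). Bar 11 mm thick, top 63 mm above the bench, 180 mm from hinge axis to its 16.5 mm hole.
- gate_hinge (a point): Point on the gate's upright hinge axis, at the gate's upper face.
- gate_handle (a point): On the axis of the gate's upright black handle, a post of 20 mm diameter standing on the gate, 90 mm from the hinge axis; the post reaches from 63 to 115 mm above the bench and this point is at 95 mm.
- lock_pin: Ball-lock pin, 160 g, upright, any yaw. Origin: centre of its flange's underside, z up. Below: 14 mm steel shank, tapered to 8 mm at its tip 55 mm down; two locking balls 40 mm down on its +y and -y sides, 23 mm across when out (too wide for 16.5 mm holes), drawn in by the button. Above: flange 36 mm wide, 6 thick, then black head 22 (x) x 26 (y) mm from 6 to 46 mm up, red button on its +x face.
- pin_button (a joint): Travel of the red button into the head along the pin's -x, m: 0 = out (5 mm proud, balls out), 0.005 = pressed flush (balls in). Spring: 3.5 N at first, 7 N when flush. Button 14 mm wide, from 14 to 40 mm above the pin's origin; a grasp from above across the pin's x squeezes it flush against the plain opposite face (22 mm across then).
- pin_tip (a point): The pin's tip, on its axis, 55 mm below its origin.
- pin_rack: Wooden block fixed to the bench, 66 x 66 mm and 66 mm high, origin at the centre of its underside, with a wide upright hole of 25.5 mm in its top; the pin hangs in it by its flange, even with its balls out.
- bearing: Steel ball bearing, 52 mm outside, 15 mm high, lying flat on the base plate between four pegs; origin at the centre of its underside. To be left there.
- black_tape: Roll of black tape lying flat, 72 mm across, 18 mm high; origin at the centre of its underside. Bystander.
- wrench_10: Small steel wrench lying flat, 28 x 135 x 5 mm, long along its y. Bystander.
- m12_bolt: Steel bolt standing on its head, 67 mm high, 22 mm wide. Bystander.

How it is judged:
On the way, in this order (a step that is already met when the one before it is completed fails the run):
1. the gate is swung fully shut (within 0.03 rad) (value of joint gate below 0.03 rad), for 0.2 s.
2. the pin goes into the clevis hole with its button held in (value of joint gate below 0.03 rad and value of joint pin_button above 0.0035 m and z of pin_tip in the frame of pin_hole below -0.02 m and horizontal distance between pin_tip and pin_hole below 0.006 m), for 0.1 s.
At the end, for the whole second after the job is handed in: Gate shut within 0.03 rad; pin at rest, upright within 0.1 rad, through clevis and gate, its flange within 3.5 mm of the clevis, its axis within 5 mm of the hole's; button out (under 1.5 mm of travel), so it is locked; bearing within 6 mm of the jig's centre (value of joint gate below 0.03 rad and z of lock_pin in the frame of pin_hole between -0.004 and 0.0035 m and horizontal distance between lock_pin and pin_hole below 0.005 m and angle between lock_pin's own z axis and vertical below 0.1 rad and value of joint pin_button below 0.0015 m and linear speed of lock_pin below 0.02 m/s and horizontal distance between bearing and jig below 0.006 m); the robot touches nothing.
It fails at once if the black tape is moved more than 25 mm (distance of black_tape from where it was at the start of the episode above 0.025 m).
It fails at once if the small wrench is moved more than 25 mm (distance of wrench_10 from where it was at the start of the episode above 0.025 m).
It fails at once if the standing bolt is moved more than 25 mm (distance of m12_bolt from where it was at the start of the episode above 0.025 m).
It also fails if it takes over 58 s, if anything falls off the work surface, if the arm or the gripper's body presses on something with over 40 N, if the wrist force passes 120 N, or if a joint passes its speed limit or range.

ROBOT

A 7-joint arm with a two-finger parallel gripper is mounted at the origin on a cart in front of the work surface, level with it; the furniture and walls round the work are solid. World frame = base frame: x ahead of the robot, y to its left, z up, the work surface at z = 0. Lengths are in m, angles in rad, forces in N, time in s.
With the tool pointing down it reaches from about 0.4 to 0.875 m from the base axis. Payload 6.5 kg.
Tool frame: the origin (TCP) lies midway between the tips of the shut fingers; the grasp point (between the pads) lies 19 mm behind it; z points along the fingers, y is the line along which they close (so a half turn about z gives the same grasp; the last joint's range is limited). The gripper opens to 88 mm and grips with 3 to 60 N. Pads are 18 mm wide; open, the fingers measure 123 mm over their backs; the gripper's body (75 mm by 187 mm) begins 45 mm behind the grasp point.
Start: joints at [1.226, 0.536, -0.004, 1.538, 0.003, 1.067, -0.071], TCP at [0.179, -0.625, 0.239] pointing down, gripper open.
Joint ranges: [-2.7, 2.7], [-0.37, 2.16], [-1.27, 1.26], [0.24, 2.4], [-1.31, 4.45], [0.19, 1.91], [-2.76, 2.76]. Speed limits (rad/s): [2.39, 2.39, 3.14, 3.14, 3.14, 3.14, 3.14].

INTERFACE

Orientations are given as a unit quaternion [x, y, z, w].
In Python, from rig import ctrl gives the robot as it stands.
- The arm moves only by the tool jog_arm, never from a script. Its argument "commands" is one flat list of numbers, 7 for each row, row after row: the shift along the tool's x, y, z each as a share of 0.15 m, from -1 to 1, then the turn, a rotation vector about the tool's x, y, z each as a share of 180 degrees, from -1 to 1, then the opening in per cent of the stroke, from 0 (shut) to 100 (fully open). In form: [dx, dy, dz, ax, ay, az, grip, dx, dy, dz, ax, ay, az, grip, ...]. A call has 1 to 5 rows; each row is the pose to reach, as a shift and turn from the pose commanded when the call began, along the tool's axes at that moment, turning the shorter way round; what a row does not reach only later rows make up. A row lasts 1/10 s, in which the tool goes at most 50 mm and 8.59 degrees, less where a joint would pass 70% of its speed; a pose out of reach is approached as far as the arm can. A call with a number of a shift or a turn outside -1 to 1 is refused whole. A call with a gripper value outside its range is refused whole. The fingers move at their own pace and stop on an object; "squeeze" is the grip in N (left out, the last holds). Time passes only in rows, so rows that repeat a pose let the fingers close. It gives the time, the measured TCP pose, the force, the opening and the grip force at its end, in the units of the state.
- ctrl.get_state(): the state, without advancing time (a new reading comes with each control period).
- ctrl.capture(name): name is "side" or "top" or "wrist"; returns (picture, depth): 384x512x3 uint8, red, green, blue; 384x512 float32, m along the optical axis (not along the pixel's ray), 0 where there is no reading.
- ctrl.camera_params(name): a dict with "mtx" (3x3 intrinsics, pixels), "extrinsics" (4x4, takes a point from camera to world coordinates). Camera axes: x right, y up, looking along -z (the intrinsics and any distortion apply to the point x, -y, -z); pixel columns grow to the right and rows downward; lengths in m; the calibration is good to about 2 mm. A picture is of the moment at which its call begins: read the wrist's pose just before it. camera_params takes no time and is no camera call; for the wrist camera it gives the pose at the moment of the call.
- ctrl.close_job(): hands the job in; it is judged then, once.
Trained networks look in the newest picture that a camera, given by its name, has taken for a name from the list of things; names that differ only in an ending like _2 or _b are one class to them, and where a whole thing is asked for, a point or a joint stands for the part that bears it (a point fixed in the world has none). Each returns a list of dicts, best first, with "p" (0 to 1); they miss things now and then, are a little off and sometimes report something else, mostly with a low value. They report only what shows in the picture. A call takes as long as a camera call.
- ctrl.recognise(target, camera): "at" ([column, row] in pixels, amid what is visible of it).
- ctrl.pinpoint(target, camera): "at" ([column, row] in pixels: a listed point, or the origin of a listed thing).
The state is a dict: "t": time; "joint_pos": joint angles; "dq": joint speeds; "joint_efforts": joint torques, N m; "position": TCP position; "orientation": TCP orientation; "force": force on the tool from outside, world axes, zero at the start; "torque": the same for the moment, N m; "finger_gap": finger opening in m; "grasp_force": force on a finger pad.
Only numpy, scipy, OpenCV 4.12 (cv2) and the standard library are available. Lean on these libraries where they do the work, as an engineer would, in place of code of your own. Each camera call takes 0.05 s, during which the arm holds its last target. There are 200 camera calls.

## Working session

There is one attempt and no reset: what is moved stays moved. The work goes in short steps, Python scripts to look and compute and a tool call to move; the robot and the scene stay as the last step left them, time stands still between calls to the robot, and variables do not carry over. Pictures are saved under pics/ and viewed, at most 10 in all, crops included, and the job is handed in when it is done.

Besides the shell and the picture viewer there is one more tool, called after "Request:" in YAML: its name, and indented under it one key for each argument. jog_arm: Moves the arm, as the interface text tells. Its arguments: {"type":"object","properties":{"commands":{"type":"array"},"squeeze":{"type":"number"}},"required":["commands"]}

```bash
ls; mkdir -p pics
cat > h.py <<'E'
import numpy as np, cv2
from rig import ctrl
from scipy.spatial.transform import Rotation as R
def ray(cam,uv,P=None):
    P=P or ctrl.camera_params(cam); K=np.array(P["mtx"]);E=np.array(P["extrinsics"])
    d=np.linalg.inv(K)@[uv[0],uv[1],1]; d=np.array([d[0],-d[1],-d[2]])
    return E[:3,3],E[:3,:3]@d
def atz(cam,uv,z,P=None):
    o,d=ray(cam,uv,P); return o+d*(z-o[2])/d[2]
def atd(cam,uv,D,P=None):
    o,d=ray(cam,uv,P); u,v=int(round(uv[0])),int(round(uv[1])); w=D[max(0,v-1):v+2,max(0,u-1):u+2]; return o+d*np.median(w)
def save(name,I): cv2.imwrite("pics/"+name+".png",I[:,:,::-1])
E
cat > a.py <<'E'
from h import *
print(ctrl.get_state())
for c in ["top","side"]:
    I,D=ctrl.capture(c); save(c,I); np.save(c,D)
    print(c,ctrl.camera_params(c))
Z={"pin_hole":.075,"gate_hinge":.063,"gate_handle":.095,"lock_pin":.066,"bearing":.012,"jig":0,"pin_rack":0,"black_tape":0,"wrench_10":0,"m12_bolt":0}
for t,z in Z.items():
  for c in ["top","side"]:
    r=ctrl.pinpoint(t,c)[:2]
    for q in r: print(t,c,np.round(q["at"],1),round(q["p"],2),atz(c,q["at"],z).round(3))
E
python3 a.py
```

```text
pics
{'t': 0.0, 'joint_pos': array([ 1.22578688,  0.53717371, -0.00442569,  1.53882452,  0.00259114,
        1.06731924, -0.07120474]), 'dq': array([-1.46760650e-05,  1.86193923e-03,  1.84495445e-04,  2.93028074e-04,
        2.14940709e-04,  1.28459169e-03,  3.27540890e-04]), 'joint_efforts': array([ 4.23696201e-04, -5.70979249e+01,  9.91256721e-01, -2.51604295e+01,
       -5.61307871e-02,  1.77777809e-02,  1.68712145e-04]), 'position': array([ 0.17870102, -0.62432744,  0.23785327]), 'orientation': array([ 9.90294930e-01,  1.38979182e-01, -1.81078439e-04, -8.40256273e-04]), 'force': array([ 0.68398088, -0.19980047,  0.86215439]), 'torque': array([ 0.07159997,  0.02838508, -0.03044935]), 'grasp_force': 0.0, 'finger_gap': 0.0879506446359359}
top {'mtx': array([[494.70385354,   0.        , 253.95533123],
       [  0.        , 494.70385354, 203.23298116],
       [  0.        ,   0.        ,   1.        ]]), 'extrinsics': array([[-0.0287317 ,  0.99195189, -0.12331232,  0.29815259],
       [-0.99958406, -0.02820505,  0.00601484,  0.02757391],
       [ 0.0024884 ,  0.12343384,  0.99234968, 
[... 1239 characters left out ...]
 side [228.3 262.1] 0.64 [0.51  0.213 0.   ]
jig side [226.3 254.7] 0.61 [0.52  0.189 0.   ]
pin_rack top [329.2 216. ] 0.69 [ 0.456 -0.238  0.   ]
pin_rack side [269.3 165.2] 0.83 [ 0.463 -0.24   0.   ]
black_tape top [297.6 226.1] 0.61 [ 0.424 -0.129  0.   ]
black_tape side [273.9 187.1] 0.53 [ 0.433 -0.12   0.   ]
wrench_10 top [170.6 203.6] 0.53 [0.514 0.302 0.   ]
wrench_10 top [137.6 218.7] 0.46 [0.465 0.415 0.   ]
wrench_10 side [229.  337.6] 0.6 [0.464 0.424 0.   ]
wrench_10 side [269.8 164.6] 0.15 [ 0.461 -0.244  0.   ]
m12_bolt top [373.8 220.8] 0.59 [ 0.435 -0.389  0.   ]
m12_bolt top [295.7 224.8] 0.49 [ 0.429 -0.122  0.   ]
m12_bolt side [284.7 144.1] 0.58 [ 0.425 -0.386  0.   ]
```

Run:
```python
import cv2,numpy as np
a=cv2.imread("pics/top.png")[130:300,100:420]; b=cv2.imread("pics/side.png")[90:370,130:370]
a=cv2.resize(a,None,fx=2.2,fy=2.2); b=cv2.resize(b,None,fx=2.1,fy=2.1)
cv2.imwrite("pics/topc.png",a);cv2.imwrite("pics/sidec.png",b);print(a.shape,b.shape)
```

```text
(374, 704, 3) (588, 504, 3)
```

View pics/topc.png

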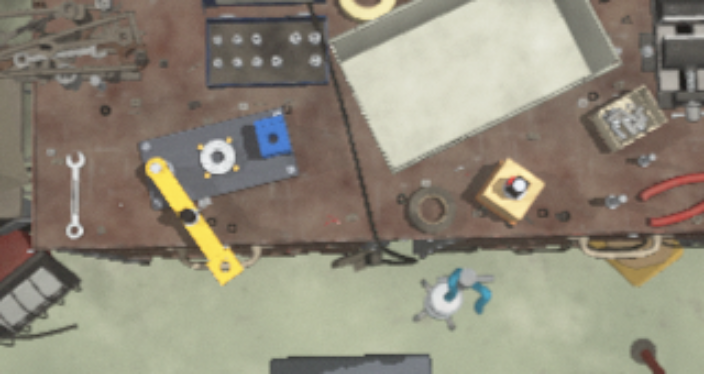

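View pics/sidec.png

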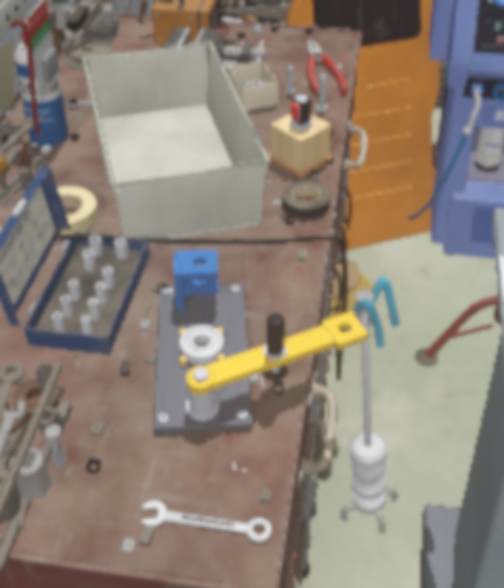

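The gate points toward the robot with its handle at crop (188,215). The pin is in the rack at (515,185), and the clevis is at (272,138). I'll head toward the pin for a look on the way.

Request:
jog_arm:
  commands: [0.77,-0.67,0,0,0,0,100,0.77,-0.67,0,0,0,0,100,0.77,-0.67,0,0,0,0,100,0.77,-0.67,0,0,0,0,100]

```text
t: 1.5
position: [0.2674, -0.4907, 0.2388]
orientation: [0.99, 0.144, 0.001, -0.001]
force: [0.0, 0.3, 0.8]
finger_gap: 0.0883
grasp_force: 0.0
```

Request:
jog_arm:
  commands: [0.77,-0.67,0,0,0,0,100,0.77,-0.67,0,0,0,0,100,0.77,-0.67,0,0,0,0,100,0.77,-0.67,0,0,0,0,100]

```text
t: 1.9
position: [0.3498, -0.3626, 0.239]
orientation: [0.99, 0.144, 0.001, -0.001]
force: [-0.1, -0.1, 0.3]
finger_gap: 0.0881
grasp_force: 0.0
```

Request:
jog_arm:
  commands: [0.6,-0.6,0,0,0,0,100,0.6,-0.6,0,0,0,0,100,0.6,-0.6,0,0,0,0,100,0.6,-0.6,0,0,0,0,100,0.6,-0.6,0,0,0,0,100]

```text
t: 2.4
position: [0.4073, -0.2576, 0.2388]
orientation: [0.99, 0.139, -0.0, 0.0]
force: [-0.8, -0.4, -0.1]
finger_gap: 0.0883
grasp_force: 0.0
```

```bash
cat > w.py <<'E'
import sys
from h import *
def look(name,targets):
    s=ctrl.get_state(); P=ctrl.camera_params("wrist"); I,D=ctrl.capture("wrist"); save(name,I); np.save(name,D)
    print("t",round(s["t"],2),"pos",s["position"].round(4),"q",s["orientation"].round(4),"F",s["force"].round(1),"gap",s["finger_gap"])
    print("cam",P["extrinsics"].round(3).tolist())
    for t,z in targets:
        for q in ctrl.pinpoint(t,"wrist")[:2]: print(t,np.round(q["at"],1),round(q["p"],2),"atz",atz("wrist",q["at"],z,P).round(4))
    return I,D,P
if __name__=="__main__":
    look(sys.argv[1],[(a.split(":")[0],float(a.split(":")[1])) for a in sys.argv[2:]])
E
python3 w.py w1 lock_pin:.066 pin_rack:0 pin_button:.093 pin_tip:.011
```

```text
t 2.4 pos [ 0.4073 -0.2576  0.2388] q [ 9.903e-01  1.392e-01 -1.000e-04  3.000e-04] F [-0.8 -0.4 -0.1] gap 0.08828610294128429
cam [[0.276, 0.915, 0.293, 0.483], [-0.961, 0.262, 0.085, -0.236], [0.001, -0.305, 0.952, 0.385], [0.0, 0.0, 0.0, 1.0]]
lock_pin [252.2 131.4] 0.63 atz [ 0.4537 -0.2427  0.066 ]
pin_rack [252.2 127.6] 0.87 atz [ 0.4526 -0.2427  0.    ]Traceback (most recent call last):
  File "w.py", line 11, in <module>
    look(sys.argv[1],[(a.split(":")[0],float(a.split(":")[1])) for a in sys.argv[2:]])
    ~~~~^^^^^^^^^^^^^^^^^^^^^^^^^^^^^^^^^^^^^^^^^^^^^^^^^^^^^^^^^^^^^^^^^^^^^^^^^^^^^^
  File "w.py", line 8, in look
    for q in ctrl.pinpoint(t,"wrist")[:2]: print(t,np.round(q["at"],1),round(q["p"],2),"atz",atz("wrist",q["at"],z,P).round(4))
             ~~~~~~~~~~~~~^^^^^^^^^^^
ValueError: it knows: bearing, black_tape, gate_handle, gate_hinge, jig, lock_pin, m12_bolt, pin_hole, pin_rack, pin_tip, wrench
```

View pics/w1.png

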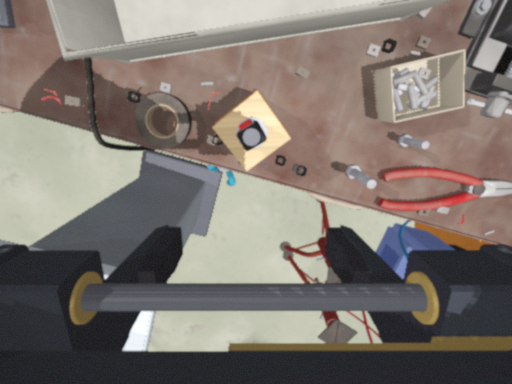

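Run:
```python
from h import *
I=cv2.imread("pics/w1.png"); c=I[85:180,200:305]; cv2.imwrite("pics/w1c.png",cv2.resize(c,None,fx=5,fy=5,interpolation=cv2.INTER_CUBIC))
P=ctrl.camera_params("wrist")
h=cv2.cvtColor(c,cv2.COLOR_BGR2HSV)
red=((h[:,:,0]<8)|(h[:,:,0]>172))&(h[:,:,1]>140)&(h[:,:,2]>90)
n,l,s,ce=cv2.connectedComponentsWithStats(red.astype(np.uint8))
for i in range(1,n):
  if s[i,4]>8: print("red",s[i,4],ce[i]+[200,85],atz("wrist",ce[i]+[200,85],.104,P))
dk=(h[:,:,2]<50).astype(np.uint8)
n,l,s,ce=cv2.connectedComponentsWithStats(dk)
for i in range(1,n):
  if s[i,4]>40:
    cn,_=cv2.findContours((l==i).astype(np.uint8),0,1); r=cv2.boxPoints(cv2.minAreaRect(cn[0]))+[200,85]
    print("dark",s[i,4],ce[i]+[200,85],[atz("wrist",p,.112,P)[:2].round(4).tolist() for p in r])
```

```text
red 53 [244.9245283  124.11320755] [ 0.46150389 -0.23376673  0.104     ]
```

Request:
jog_arm:
  commands: [0.61,-0.69,0,0,0,0,100,0.61,-0.69,0,0,0,0,100,0.61,-0.69,0,0,0,0,100,0.61,-0.69,0,0,0,0,100]

```text
t: 2.95
position: [0.4689, -0.1279, 0.239]
orientation: [0.99, 0.142, 0.001, -0.001]
force: [-0.3, -0.5, -0.8]
finger_gap: 0.0884
grasp_force: 0.0
```

Request:
jog_arm:
  commands: [0.28,-0.96,0,0,0,0,100,0.28,-0.96,0,0,0,0,100,0.28,-0.96,0,0,0,0,100,0.28,-0.96,0,0,0,0,100]

```text
t: 3.35
position: [0.4676, 0.0231, 0.2391]
orientation: [0.99, 0.143, 0.001, -0.001]
force: [0.9, -0.5, 0.3]
finger_gap: 0.0876
grasp_force: 0.0
```

Request:
jog_arm:
  commands: [0.21,-0.96,0,0,0,0,100,0.21,-0.96,0,0,0,0,100,0.21,-0.96,0,0,0,0,100,0.21,-0.96,0,0,0,0,100,0.21,-0.96,0,0,0,0,100]

```text
t: 3.85
position: [0.4587, 0.1638, 0.2385]
orientation: [0.99, 0.139, -0.0, 0.0]
force: [0.5, -1.0, -0.0]
finger_gap: 0.0879
grasp_force: 0.0
```

```bash
python3 w.py w2 gate_handle:.095 gate_hinge:.063 pin_hole:.075 jig:0 bearing:.012
```

```text
t 3.85 pos [0.4587 0.1638 0.2385] q [ 9.903e-01  1.389e-01 -2.000e-04  4.000e-04] F [ 0.5 -1.  -0. ] gap 0.08791565291648767
cam [[0.275, 0.916, 0.293, 0.535], [-0.961, 0.262, 0.085, 0.186], [0.001, -0.306, 0.952, 0.384], [0.0, 0.0, 0.0, 1.0]]
gate_handle [182.  188.3] 0.77 atz [0.4246 0.2387 0.095 ]
gate_hinge [159.4 115.4] 0.86 atz [0.4927 0.2873 0.063 ]
pin_hole [315.2 118.6] 0.68 atz [0.539  0.1146 0.075 ]
jig [241.1 114.6] 0.77 atz [0.5167 0.1983 0.    ]
bearing [236.7 110.5] 0.84 atz [0.5208 0.2049 0.012 ]
```

View pics/w1c.png

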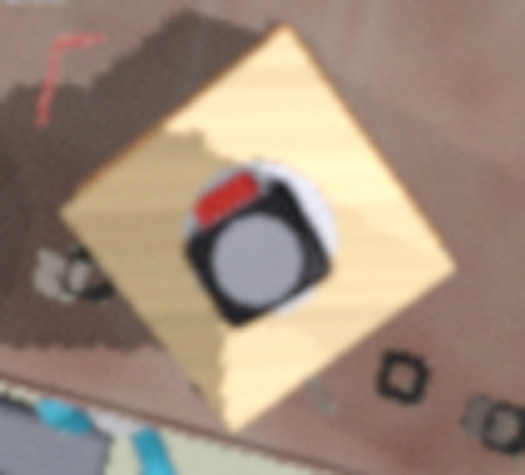

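View pics/w2.png

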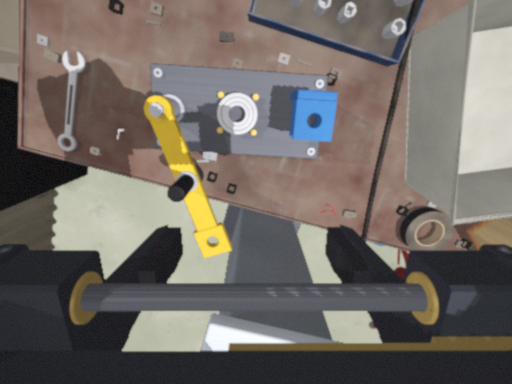

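The zoomed picture shows the button facing about 29° left of up, so pin x is at about 45° in the world. In w2 the handle post top is at (180,187), the hole at (315,120) and the hinge at (157,107). Next I'll go over the handle and descend.

Request:
jog_arm:
  commands: [-0.08,-0.54,0,0,0,0,100,-0.08,-0.54,0,0,0,0,100,-0.08,-0.54,0.3,0,0,0,100,-0.08,-0.54,0.7,0,0,0,100,-0.08,-0.54,1,0,0,0,100]

```text
t: 4.65
position: [0.4252, 0.2392, 0.0927]
orientation: [0.99, 0.139, 0.001, -0.0]
force: [0.8, -1.1, 0.3]
finger_gap: 0.0882
grasp_force: 0.0
```

Request:
jog_arm:
  commands: [0,0,0.05,0,0,0,0,0,0,0.05,0,0,0,0,0,0,0.05,0,0,0,0,0,0,0.05,0,0,0,0,0,0,0.05,0,0,0,0]
  squeeze: 15

```text
t: 5.15
position: [0.4257, 0.2401, 0.088]
orientation: [0.99, 0.139, 0.002, -0.001]
force: [-0.4, 0.2, 0.6]
finger_gap: 0.0501
grasp_force: 0.0
```

Request:
jog_arm:
  commands: [0,0,0,0,0,0,0,0,0,0,0,0,0,0]

```text
t: 5.35
position: [0.4248, 0.2397, 0.0868]
orientation: [0.99, 0.139, 0.0, -0.0]
force: [0.3, -0.2, -0.0]
finger_gap: 0.0343
grasp_force: 0.0
```

Request:
jog_arm:
  commands: [0,0,0,0,0,0,0,0,0,0,0,0,0,0,0,0,0,0,0,0,0]

```text
t: 5.65
position: [0.4246, 0.24, 0.0863]
orientation: [0.99, 0.139, 0.0, -0.0]
force: [0.1, 1.8, 0.4]
finger_gap: 0.0194
grasp_force: 15.0
```

Request:
jog_arm:
  commands: [0.035,0.08,0,0,0,0,0,0.08,0.157,0,0,0,0,0,0.139,0.225,0,0,0,0,0,0.206,0.284,0,0,0,0,0,0.206,0.284,0,0,0,0,0]

```text
t: 6.15
position: [0.4673, 0.2068, 0.0863]
orientation: [0.99, 0.138, 0.001, -0.0]
force: [-0.7, 0.7, 1.6]
finger_gap: 0.0193
grasp_force: 15.0
```

Request:
jog_arm:
  commands: [0.075,0.048,0,0,0,0,0,0.156,0.084,0,0,0,0,0,0.247,0.11,0,0,0,0,0,0.247,0.11,0,0,0,0,0]

```text
t: 6.55
position: [0.5069, 0.2023, 0.0862]
orientation: [0.99, 0.139, 0.0, -0.001]
force: [-0.7, 1.9, 1.9]
finger_gap: 0.0196
grasp_force: 15.0
```

```bash
python3 w.py w3 gate_handle:.095 gate_hinge:.063 pin_hole:.075 jig:0 bearing:.012
```

```text
t 6.55 pos [0.5069 0.2023 0.0862] q [ 9.903e-01  1.390e-01  5.000e-04 -6.000e-04] F [-0.7  1.9  1.9] gap 0.01955824182479139
cam [[0.275, 0.916, 0.292, 0.583], [-0.961, 0.263, 0.083, 0.224], [-0.001, -0.304, 0.953, 0.232], [0.0, 0.0, 0.0, 1.0]]
gate_handle [254.2 249.1] 0.95 atz [0.5057 0.2017 0.095 ]
gate_handle [258.1 185.5] 0.58 atz [0.5435 0.2103 0.095 ]
gate_hinge [127.7 201.8] 0.78 atz [0.499  0.2888 0.063 ]
pin_hole [395.6 226.1] 0.64 atz [0.5359 0.1151 0.075 ]
jig [258.8 185.7] 0.77 atz [0.5163 0.2003 0.    ]
bearing [253.3 186.1] 0.84 atz [0.5181 0.2059 0.012 ]
```

View pics/w3.png

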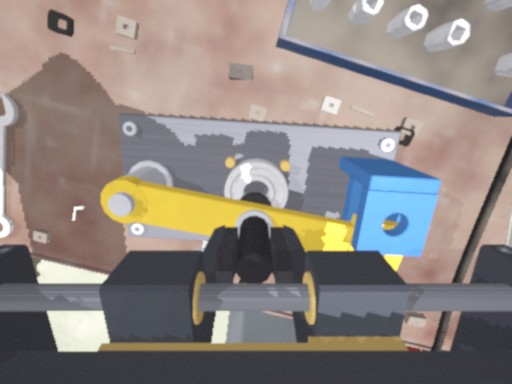

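Request:
jog_arm:
  commands: [0.05,0.012,0,0,0,0,0,0.1,0.025,0,0,0,0,0,0.1,0.025,0,0,0,0,0]

```text
t: 7.15
position: [0.519, 0.204, 0.0861]
orientation: [0.99, 0.14, -0.002, -0.001]
force: [-5.2, 6.6, 4.4]
finger_gap: 0.0199
grasp_force: 15.0
```

Request:
jog_arm:
  commands: [0.027,0.007,0,0,0,0,0,0.027,0.007,0,0,0,0,0]

```text
t: 7.35
position: [0.5199, 0.2042, 0.0858]
orientation: [0.99, 0.14, -0.005, -0.0]
force: [-15.1, 6.0, 11.5]
finger_gap: 0.0193
grasp_force: 15.0
```

Request:
jog_arm:
  commands: [0,0,0,0,0,0,50,0,0,0,0,0,0,50,0,0,-0.2,0,0,0,60,0,0,-0.6,0,0,0,80,0,0,-1,0,0,0,80]

```text
t: 7.85
position: [0.5251, 0.2003, 0.217]
orientation: [0.99, 0.138, -0.001, 0.001]
force: [0.4, -0.3, 0.8]
finger_gap: 0.0573
grasp_force: 0.0
```

```bash
python3 w.py w4 gate_handle:.095 gate_hinge:.063 pin_hole:.075 jig:0 bearing:.012
```

```text
t 7.85 pos [0.5251 0.2003 0.217 ] q [ 9.904e-01  1.383e-01 -1.300e-03  9.000e-04] F [ 0.4 -0.3  0.8] gap 0.05733614689096151
cam [[0.274, 0.915, 0.295, 0.601], [-0.962, 0.26, 0.086, 0.222], [0.002, -0.308, 0.952, 0.363], [0.0, 0.0, 0.0, 1.0]]
gate_handle [246.6 187.3] 0.94 atz [0.5188 0.206  0.095 ]
gate_handle [330.1 190.9] 0.51 atz [0.5391 0.1199 0.095 ]
gate_hinge [175.7 177. ] 0.72 atz [0.4985 0.2868 0.063 ]
pin_hole [326.3 190. ] 0.86 atz [0.5343 0.1168 0.075 ]
jig [251.8 170.6] 0.7 atz [0.5151 0.1998 0.    ]
bearing [249.8 169.5] 0.65 atz [0.5186 0.2035 0.012 ]
```

View pics/w4.png

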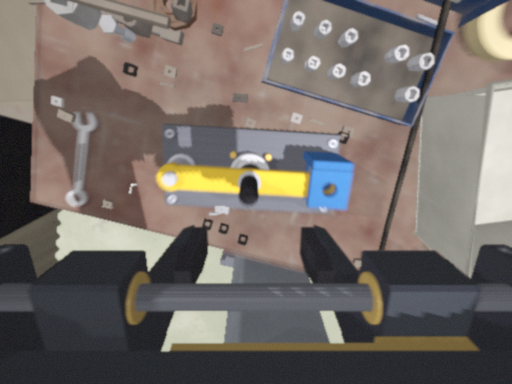

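Gate appears shut, lying along the plate with its end under the clevis; the clevis hole is at about (330,188). I'll measure the hole from depth.

```bash
cat > hole.py <<'E'
from h import *
def world(cam,D,P):
    K=np.array(P["mtx"]);E=np.array(P["extrinsics"]);v,u=np.mgrid[:384,:512]
    p=np.stack([(u-K[0,2])/K[0,0]*D,-(v-K[1,2])/K[1,1]*D,-D],-1)
    return p@E[:3,:3].T+E[:3,3]
def hole(name,cam="wrist",box=((280,150),(370,230))):
    I=cv2.imread(f"pics/{name}.png");D=np.load(name+".npy");P=ctrl.camera_params(cam)
    W=world(cam,D,P); (u0,v0),(u1,v1)=box
    h=cv2.cvtColor(I,cv2.COLOR_BGR2HSV); blue=(abs(h[:,:,0].astype(int)-108)<14)&(h[:,:,1]>120)
    s=np.zeros(blue.shape,bool); s[v0:v1,u0:u1]=1
    z=np.median(W[s&blue&(W[:,:,2]>.06)][:,2]); top=s&blue&(abs(W[:,:,2]-z)<.004)
    print(cam,"top z",z,"n",top.sum())
    cn,_=cv2.findContours(top.astype(np.uint8),cv2.RETR_CCOMP,cv2.CHAIN_APPROX_NONE)
    for c in cn:
        a=cv2.contourArea(c)
        if a>15:
            pts=np.array([atz(cam,q[0],.075,P)[:2] for q in c]); r=cv2.minAreaRect((pts*1000).astype(np.float32))
            print("contour",a,"centre mm",np.round(r[0],1),"size",np.round(r[1],1),"ang",round(r[2],1))
    return P
if __name__=="__main__":
    hole("w4")
    I=cv2.imread("pics/w4.png")[140:235,265:375]; cv2.imwrite("pics/w4c.png",cv2.resize(I,None,fx=5,fy=5,interpolation=cv2.INTER_CUBIC))
    hole("top","top",((195,170),(245,215))); hole("side","side",((190,190),(255,250)))
E
python3 hole.py
```

```text
wrist top z 0.07246787616992051 n 1619
contour 1716.0 centre mm [542.5 118.9] size [54.6 44.6] ang 13.0
contour 190.5 centre mm [537.1 116.7] size [17.9 17.4] ang 64.6
top top z 0.07426130890393978 n 140
contour 164.0 centre mm [539.4 118.1] size [52.2 42.1] ang 12.8
contour 44.0 centre mm [539.8 120.5] size [35.1 23.2] ang 43.3
side top z 0.0752086421300171 n 199
contour 187.5 centre mm [541.1 123.1] size [50.8 43.9] ang 9.0
contour 22.5 centre mm [536.1 119.7] size [19.3 15.8] ang 67.8
```

View pics/w4c.png

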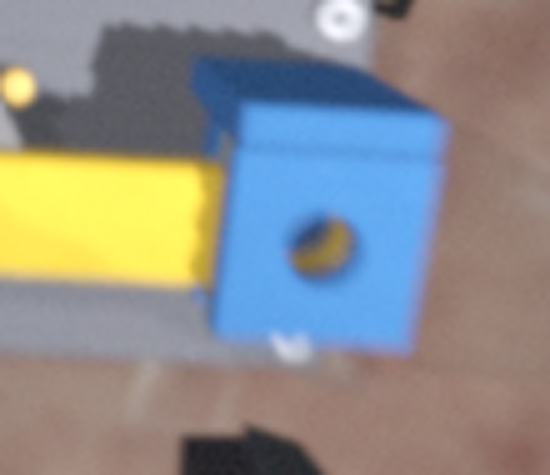

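Request:
jog_arm:
  commands: [-0.5,0.9,0,0,0,0,80,-0.5,0.9,0,0,0,0,80,-0.5,0.9,0,0,0,0,80,-0.5,0.9,0,0,0,0,80]

```text
t: 8.55
position: [0.488, 0.0439, 0.2139]
orientation: [0.991, 0.134, -0.003, 0.002]
force: [-0.1, 0.8, 0.2]
finger_gap: 0.0704
grasp_force: 0.0
```

Request:
jog_arm:
  commands: [-0.5,0.9,0,0,0,0,80,-0.5,0.9,0,0,0,0,80,-0.5,0.9,0,0,0,0,80,-0.5,0.9,0,0,0,0,80]

```text
t: 8.95
position: [0.4529, -0.105, 0.2145]
orientation: [0.991, 0.134, -0.002, 0.001]
force: [-0.9, 0.7, 0.5]
finger_gap: 0.0702
grasp_force: 0.0
```

Request:
jog_arm:
  commands: [-0.5,0.9,0.1,0,0,0,80,-0.5,0.9,0.2,0,0,0,80,-0.5,0.9,0.2,0,0,0,80,-0.5,0.9,0.2,0,0,0,80,-0.5,0.9,0.2,0,0,0,80]

```text
t: 9.45
position: [0.4198, -0.2496, 0.1846]
orientation: [0.99, 0.138, -0.001, -0.001]
force: [0.9, 1.2, 0.1]
finger_gap: 0.0704
grasp_force: 0.0
```

```bash
cat > pin.py <<'E'
import sys
from w import *; from hole import world
n=sys.argv[1]
I,D,P=look(n,[("lock_pin",.066),("pin_rack",0)])
W=world("wrist",D,P)
near=(np.hypot(W[:,:,0]-.455,W[:,:,1]+.241)<.03)
top=near&(abs(W[:,:,2]-.112)<.008)
pt=W[top]; print("top n",len(pt),"z",np.median(pt[:,2]))
def rect(m,lab,z):
    v,u=np.nonzero(m); q=np.array([atz("wrist",(a,b),z,P)[:2] for a,b in zip(u,v)])*1000
    print(lab,len(q),"mean",q.mean(0).round(1),[np.round(x,1) for x in cv2.minAreaRect(q.astype(np.float32))])
rect(top,"head top",.112)
h=cv2.cvtColor(I,cv2.COLOR_RGB2HSV)
red=near&((h[:,:,0]<8)|(h[:,:,0]>172))&(h[:,:,1]>140)&(h[:,:,2]>90)
rect(red,"red",.106)
rim=W[(W[:,:,0]>.47)&(W[:,:,2]>.08)&(W[:,:,2]<.3)&(np.hypot(W[:,:,0]-.454,W[:,:,1]+.242)<.13)]
print("others nearby above 80mm",len(rim), rim[np.argsort(rim[:,2])[-5:]].round(3).tolist() if len(rim) else "")
v,u=np.nonzero(near); c=(I[max(v.min()-25,0):v.max()+25,u.min()-25:u.max()+25]); save(n+"c",cv2.resize(c,(600,int(600*c.shape[0]/c.shape[1]))) if c.shape[0]<c.shape[1] else cv2.resize(c,(int(600*c.shape[1]/c.shape[0]),600)))
E
python3 pin.py w5
```

```text
t 9.45 pos [ 0.4198 -0.2496  0.1846] q [ 0.9905  0.1375 -0.0013 -0.001 ] F [0.9 1.2 0.1] gap 0.07037997309362824
cam [[0.273, 0.915, 0.296, 0.496], [-0.962, 0.26, 0.082, -0.228], [-0.002, -0.307, 0.952, 0.33], [0.0, 0.0, 0.0, 1.0]]
pin_rack [257.8 143.3] 0.75 atz [ 0.4526 -0.2452  0.    ]
top n 892 z 0.11175768602787343
head top 892 mean [ 454.7 -240.5] [array([ 455.2, -239.8]), array([27. , 25.7]), np.float64(45.7)]
red 105 mean [ 463.5 -231.8] [array([ 463.2, -231.5]), array([ 5.7, 13.8]), np.float64(46.5)]
others nearby above 80mm 3971 [[0.47, -0.301, 0.272], [0.471, -0.303, 0.272], [0.47, -0.3, 0.272], [0.47, -0.303, 0.273], [0.47, -0.303, 0.273]]
```

View pics/w5c.png

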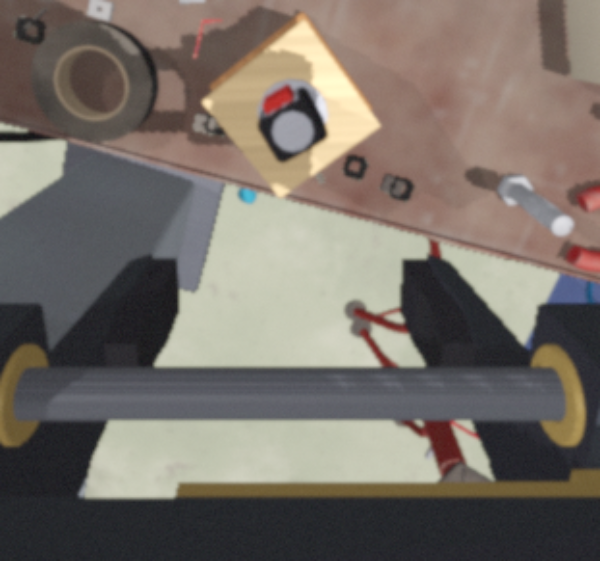

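Request:
jog_arm:
  commands: [0.23,0.01,0,0,0,0.334,80,0.23,0.01,0,0,0,0.334,80,0.23,0.01,0,0,0,0.334,80,0.23,0.01,0,0,0,0.334,80,0.23,0.01,0,0,0,0.334,80]

```text
t: 10.1
position: [0.4554, -0.2388, 0.1864]
orientation: [0.972, -0.235, 0.0, -0.0]
force: [-0.6, 0.6, -0.2]
finger_gap: 0.0707
grasp_force: 0.0
```

Request:
jog_arm:
  commands: [0,0,0,0,0,0.095,80,0,0,0,0,0,0.095,80,0,0,0,0,0,0.095,80,0,0,0,0,0,0.095,80]

```text
t: 10.5
position: [0.4551, -0.2397, 0.1864]
orientation: [0.928, -0.372, 0.0, -0.0]
force: [-0.5, 0.5, -0.1]
finger_gap: 0.0709
grasp_force: 0.0
```

```bash
cat > g.py <<'E'
from h import *; from hole import world
s=ctrl.get_state(); m=R.from_quat(s["orientation"]).as_matrix()
print(s["t"],s["position"].round(4),"X",np.degrees(np.arctan2(m[1,0],m[0,0])).round(2),"Y",np.degrees(np.arctan2(m[1,1],m[0,1])).round(2),"z",m[:,2].round(4),"J",s["joint_pos"].round(2),"F",s["force"].round(1),s["finger_gap"],s["grasp_force"])
E
cat g.py > g2.py
cat >> g2.py <<'E'
W=world("top",np.load("top.npy"),ctrl.camera_params("top"))
k=(W[:,:,2]>.1)&(np.hypot(W[:,:,0]-.4534,W[:,:,1]+.2416)<.13)
print(k.sum(),W[k].round(3)[:8].tolist())
E
python3 g2.py
```

```text
10.5 [ 0.4551 -0.2397  0.1864] X -43.73 Y -133.73 z [ 3.e-04  2.e-04 -1.e+00] J [ 0.45  0.38 -0.06  1.94  0.03  0.83 -1.96] F [-0.5  0.5 -0.1] 0.07088659083086606 0.0
186 [[0.576, -0.277, 0.114], [0.575, -0.28, 0.116], [0.574, -0.282, 0.119], [0.575, -0.286, 0.118], [0.572, -0.27, 0.116], [0.572, -0.273, 0.114], [0.571, -0.275, 0.122], [0.572, -0.279, 0.117]]
```

Request:
jog_arm:
  commands: [0,0.017,0.2,0,0,0,60,0,0.017,0.45,0,0,0,60,0,0.017,0.65,0,0,0,60,0,0.017,0.73,0,0,0,60,0,0.017,0.73,0,0,0,60]

```text
t: 11.0
position: [0.4519, -0.2421, 0.0756]
orientation: [0.927, -0.374, -0.001, -0.0]
force: [-0.2, -0.1, 0.4]
finger_gap: 0.0525
grasp_force: 0.0
```

Request:
jog_arm:
  commands: [0,0,0,0,0,0,0,0,0,0,0,0,0,0,0,0,0,0,0,0,0,0,0,0,0,0,0,0,0,0,0,0,0,0,0]
  squeeze: 30

```text
t: 11.5
position: [0.4529, -0.2439, 0.0778]
orientation: [0.927, -0.376, 0.001, 0.0]
force: [-1.8, -0.6, 7.4]
finger_gap: 0.0218
grasp_force: 30.0
```

Request:
jog_arm:
  commands: [0,0,0,0,0,0,0,0,0,0,0,0,0,0]

```text
t: 11.7
position: [0.4529, -0.2439, 0.0778]
orientation: [0.927, -0.376, 0.001, 0.0]
force: [-0.9, -0.8, 7.3]
finger_gap: 0.0214
grasp_force: 30.0
```

```bash
python3 g.py
```

```text
11.7 [ 0.4529 -0.2439  0.0778] X -44.12 Y -134.12 z [ 0.001  -0.0013 -1.    ] J [ 0.44  0.55 -0.05  2.    0.05  0.59 -1.98] F [-0.9 -0.8  7.3] 0.021383258055653935 30.000316745135933
```

Request:
jog_arm:
  commands: [0,0,-0.15,0,0,0,0,0,0,-0.4,0,0,0,0,0,0,-0.7,0,0,0,0,0,0,-0.87,0,0,0,0,0,0,-0.87,0,0,0,0]

```text
t: 12.2
position: [0.4547, -0.2441, 0.211]
orientation: [0.927, -0.375, 0.004, 0.0]
force: [0.6, -0.1, -1.1]
finger_gap: 0.022
grasp_force: 30.0
```

Request:
jog_arm:
  commands: [-0.1,-0.17,0,0,0,-0.23,0,-0.2,-0.34,0,0,0,-0.23,0,-0.3,-0.5,0,0,0,-0.23,0,-0.42,-0.7,0,0,0,-0.23,0,-0.42,-0.7,0,0,0,-0.23,0]

```text
t: 12.7
position: [0.4806, -0.1181, 0.206]
orientation: [1.0, -0.017, -0.001, -0.002]
force: [0.7, -0.0, -2.1]
finger_gap: 0.0218
grasp_force: 30.0
```

```bash
python3 g.py; python3 -c "
from w import *
look('w6',[('pin_tip',.14),('lock_pin',.19)])"
```

```text
12.7 [ 0.4806 -0.1181  0.206 ] X -1.94 Y -91.94 z [-0.0013  0.0031 -1.    ] J [ 0.37  0.33 -0.26  1.96  0.11  0.87 -1.55] F [ 0.7 -0.  -2.1] 0.021800228025420094 29.99901809147559
t 12.7 pos [ 0.4806 -0.1181  0.206 ] q [ 9.999e-01 -1.700e-02 -7.000e-04 -1.600e-03] F [ 0.7 -0.  -2.1] gap 0.021800228025420094
cam [[-0.034, 0.951, 0.306, 0.56], [-0.999, -0.031, -0.013, -0.121], [-0.003, -0.306, 0.952, 0.352], [0.0, 0.0, 0.0, 1.0]]
pin_tip [254.5 206.3] 0.85 atz [ 0.4768 -0.1186  0.14  ]
pin_tip [  2.7 146.4] 0.15 atz [0.5344 0.08   0.14  ]
lock_pin [255.5 232.6] 0.81 atz [ 0.4774 -0.1193  0.19  ]
lock_pin [ 25.4 135.3] 0.53 atz [0.5465 0.0166 0.19  ]
```

View pics/w6.png

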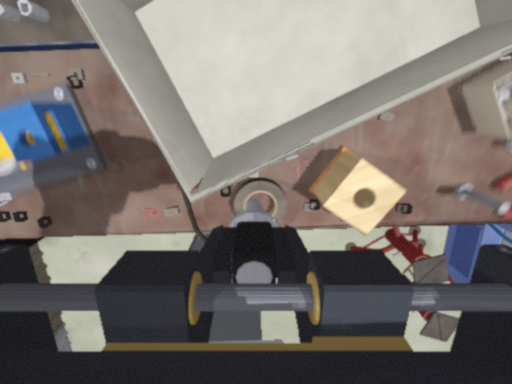

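The picture shows the pin held upright between the fingers and the rack empty at (365,197).

Request:
jog_arm:
  commands: [0.05,-0.2,0,0,0,0,0,0.1,-0.45,0,0,0,0,0,0.17,-0.79,0,0,0,0,0,0.17,-0.79,0,0,0,0,0]

```text
t: 13.25
position: [0.5124, -0.0001, 0.207]
orientation: [1.0, -0.021, 0.0, -0.002]
force: [-0.1, 0.1, -2.3]
finger_gap: 0.0216
grasp_force: 30.0
```

Request:
jog_arm:
  commands: [0.05,-0.2,0,0,0,0,0,0.1,-0.45,0,0,0,0,0,0.17,-0.79,0.1,0,0,0,0,0.17,-0.79,0.2,0,0,0,0,0.17,-0.79,0.2,0,0,0,0]

```text
t: 13.75
position: [0.5408, 0.1108, 0.1746]
orientation: [1.0, -0.024, -0.002, 0.001]
force: [-0.3, -0.2, -1.9]
finger_gap: 0.0217
grasp_force: 30.0
```

```bash
python3 g.py
cat > fit.py <<'E'
import sys
from w import *
from hole import hole
s=ctrl.get_state(); z=s["position"][2]
look(sys.argv[1],[('pin_tip',z-.0668),('lock_pin',z-.0118),('pin_hole',.075),('gate_handle',.095),('bearing',.012)])
hole(sys.argv[1],"wrist",((150,60),(400,300)))
E
python3 fit.py w7
```

```text
13.75 [0.5408 0.1108 0.1746] X -2.74 Y -92.74 z [-0.0049 -0.001  -1.    ] J [-0.04  0.47 -0.31  1.84  0.19  0.86 -2.06] F [-0.3 -0.2 -1.9] 0.021724072531875787 29.99931607861072
t 13.75 pos [0.5408 0.1108 0.1746] q [ 9.997e-01 -2.390e-02 -2.400e-03  6.000e-04] F [-0.3 -0.2 -1.9] gap 0.021724072531875787
cam [[-0.048, 0.95, 0.309, 0.62], [-0.999, -0.046, -0.013, 0.107], [0.002, -0.309, 0.951, 0.32], [0.0, 0.0, 0.0, 1.0]]
pin_tip [253.1 205.1] 0.79 atz [0.5375 0.1112 0.1078]
lock_pin [255.5 230.8] 0.91 atz [0.5409 0.1095 0.1628]
pin_hole [247.7 193.1] 0.64 atz [0.5375 0.1165 0.075 ]
gate_handle [152.1 225.1] 0.67 atz [0.5172 0.2061 0.095 ]
bearing [178.9 195.2] 0.81 atz [0.5175 0.2032 0.012 ]
wrist top z 0.07795764923389295 n 1886
contour 1775.0 centre mm [544.6 114.9] size [55.2 43.5] ang 12.3
```

Request:
jog_arm:
  commands: [0,-0.037,0.05,0,0,0,0,0,-0.037,0.1,0,0,0,0,0,-0.037,0.15,0,0,0,0,0,-0.037,0.15,0,0,0,0,0,-0.037,0.15,0,0,0,0]

```text
t: 14.55
position: [0.5426, 0.116, 0.1543]
orientation: [1.0, -0.024, -0.0, 0.0]
force: [0.2, 0.5, -1.7]
finger_gap: 0.0218
grasp_force: 30.0
```

```bash
python3 g.py;python3 fit.py w8
```

```text
14.55 [0.5426 0.116  0.1543] X -2.7 Y -92.7 z [-8.e-04 -2.e-04 -1.e+00] J [-0.06  0.51 -0.31  1.85  0.2   0.82 -2.08] F [ 0.2  0.5 -1.7] 0.021755379762108094 29.999333114828914
t 14.55 pos [0.5426 0.116  0.1543] q [ 9.997e-01 -2.360e-02 -4.000e-04  1.000e-04] F [ 0.2  0.5 -1.7] gap 0.021755379762108094
cam [[-0.047, 0.951, 0.305, 0.622], [-0.999, -0.045, -0.014, 0.112], [0.001, -0.306, 0.952, 0.3], [0.0, 0.0, 0.0, 1.0]]
pin_tip [252.2 202.8] 0.67 atz [0.5417 0.1172 0.0875]
pin_tip [178.5 205.1] 0.21 atz [0.5426 0.1802 0.0875]
lock_pin [254.2 229.7] 0.92 atz [0.5436 0.1156 0.1425]
pin_hole [253.5 205. ] 0.79 atz [0.5348 0.1164 0.075 ]
pin_hole [254.4 203.6] 0.21 atz [0.5361 0.1155 0.075 ]
gate_handle [151.2 236.8] 0.94 atz [0.5175 0.205  0.095 ]
bearing [177.9 202. ] 0.68 atz [0.5184 0.2045 0.012 ]
wrist top z 0.07528347161467136 n 1932
contour 1836.0 centre mm [542.8 116.9] size [55. 43.] ang 12.9
```

Request:
jog_arm:
  commands: [-0.03,0,0,0,0,0,0,-0.03,0,0.02,0,0,0,0,-0.03,0,0.06,0,0,0,0,-0.03,0,0.11,0,0,0,0,-0.03,0,0.11,0,0,0,0]

```text
t: 15.35
position: [0.5374, 0.1161, 0.1368]
orientation: [1.0, -0.023, -0.001, 0.0]
force: [-0.5, -0.1, -2.1]
finger_gap: 0.0216
grasp_force: 30.0
```

```bash
python3 g.py;python3 fit.py w9
```

```text
15.35 [0.5374 0.1161 0.1368] X -2.69 Y -92.69 z [-2.3e-03 -6.0e-04 -1.0e+00] J [-0.06  0.52 -0.3   1.87  0.21  0.78 -2.1 ] F [-0.5 -0.1 -2.1] 0.021587334136323136 29.999330254504457
t 15.35 pos [0.5374 0.1161 0.1368] q [ 9.997e-01 -2.350e-02 -1.200e-03  3.000e-04] F [-0.5 -0.1 -2.1] gap 0.021587334136323136
cam [[-0.047, 0.951, 0.307, 0.617], [-0.999, -0.045, -0.013, 0.112], [0.001, -0.307, 0.952, 0.282], [0.0, 0.0, 0.0, 1.0]]
pin_tip [252.3 208.3] 0.86 atz [0.5314 0.1174 0.07  ]
pin_hole [256.1 204.2] 0.6 atz [0.5369 0.1139 0.075 ]
gate_handle [144.4 242.8] 0.59 atz [0.5162 0.2034 0.095 ]
bearing [173.2 202.7] 0.57 atz [0.5187 0.204  0.012 ]
bearing [ 71.7 245.3] 0.19 atz [0.4725 0.3272 0.012 ]
wrist top z 0.07631793548239958 n 2235
contour 2127.5 centre mm [543.5 117.5] size [55.  43.5] ang 12.1
```

Request:
jog_arm:
  commands: [0,0,0.03,0,0,0,0,0,0,0.06,0,0,0,0,0,0,0.06,0,0,0,0]

```text
t: 15.95
position: [0.5381, 0.1163, 0.1285]
orientation: [1.0, -0.024, -0.0, 0.0]
force: [0.6, -0.4, -2.2]
finger_gap: 0.0218
grasp_force: 30.0
```

Request:
jog_arm:
  commands: [0,0,0.04,0,0,0,0,0,0,0.08,0,0,0,0,0,0,0.08,0,0,0,0]

```text
t: 16.25
position: [0.538, 0.1162, 0.1163]
orientation: [1.0, -0.023, -0.0, 0.0]
force: [0.8, -0.8, -1.9]
finger_gap: 0.0216
grasp_force: 30.0
```

Request:
jog_arm:
  commands: [0,0,0.03,0,0,0,0,0,0,0.06,0,0,0,0,0,0,0.06,0,0,0,0]

```text
t: 16.55
position: [0.5379, 0.1162, 0.1075]
orientation: [1.0, -0.024, -0.0, 0.0]
force: [0.2, -0.8, -1.8]
finger_gap: 0.0219
grasp_force: 30.0
```

Going in cleanly. The flange should seat at TCP z ≈ 0.087.

Request:
jog_arm:
  commands: [0,0,0.04,0,0,0,0,0,0,0.08,0,0,0,0,0,0,0.08,0,0,0,0]

```text
t: 16.85
position: [0.5381, 0.1163, 0.0954]
orientation: [1.0, -0.024, -0.0, 0.0]
force: [2.3, 0.1, -2.1]
finger_gap: 0.0218
grasp_force: 30.0
```

Request:
jog_arm:
  commands: [0,0,0.03,0,0,0,0,0,0,0.05,0,0,0,0,0,0,0.05,0,0,0,0]

```text
t: 17.15
position: [0.5378, 0.1163, 0.0882]
orientation: [1.0, -0.023, -0.001, 0.0]
force: [0.1, -0.9, -2.1]
finger_gap: 0.0219
grasp_force: 30.0
```

Request:
jog_arm:
  commands: [0,0,0.015,0,0,0,0,0,0,0.015,0,0,0,0]

```text
t: 17.35
position: [0.5383, 0.1164, 0.0869]
orientation: [1.0, -0.023, 0.0, 0.0]
force: [-2.3, -0.3, 3.2]
finger_gap: 0.0217
grasp_force: 30.0
```

Request:
jog_arm:
  commands: [0,0,0.013,0,0,0,0,0,0,0.013,0,0,0,0]

```text
t: 17.55
position: [0.5384, 0.1165, 0.0868]
orientation: [1.0, -0.024, 0.0, 0.0]
force: [-8.4, -2.5, 23.5]
finger_gap: 0.0219
grasp_force: 30.0
```

Flange seated with firm contact at the predicted height, so I'll release and rise.

Request:
jog_arm:
  commands: [0,0,0,0,0,0,55,0,0,0,0,0,0,55,0,0,0,0,0,0,55,0,0,0,0,0,0,55,0,0,-0.1,0,0,0,55]

```text
t: 18.05
position: [0.5368, 0.1158, 0.0983]
orientation: [1.0, -0.024, -0.002, 0.001]
force: [0.6, 0.1, -0.4]
finger_gap: 0.0488
grasp_force: 0.0
```

Request:
jog_arm:
  commands: [0,0,-0.2,0,0,0,55,0,0,-0.5,0,0,0,55,0,0,-0.9,0,0,0,55,0,0,-0.9,0,0,0,55,0,0,-0.9,0,0,0,55]

```text
t: 18.55
position: [0.5396, 0.1166, 0.2372]
orientation: [1.0, -0.024, 0.002, -0.001]
force: [-0.3, -1.1, -0.8]
finger_gap: 0.0483
grasp_force: 0.0
```

```bash
python3 g.py
python3 - <<'E'
from w import *; from hole import world
I,D,P=look("w10",[("lock_pin",.075),("gate_handle",.095),("bearing",.012),("gate_hinge",.063)])
W=world("wrist",D,P); n=np.hypot(W[:,:,0]-.537,W[:,:,1]-.117)<.03
t=n&(W[:,:,2]>.112)&(W[:,:,2]<.135); print(t.sum(),"head z",np.median(W[t][:,2]),W[t].mean(0).round(4))
v,u=np.nonzero(t); q=np.array([atz("wrist",(a,b),.121,P)[:2] for a,b in zip(u,v)])*1000
print(cv2.minAreaRect(q.astype(np.float32)))
A=np.c_[W[t][:,:2]-W[t][:,:2].mean(0),np.ones(t.sum())]; print("slope",np.linalg.lstsq(A,W[t][:,2],rcond=None)[0].round(3))
c,_=ctrl.capture("side"); print([ (x["at"],x["p"],atz("side",x["at"],.075).round(3)) for x in ctrl.pinpoint("lock_pin","side")[:1]])
E
```

```text
18.55 [0.5396 0.1166 0.2372] X -2.71 Y -92.71 z [ 4.8e-03  9.0e-04 -1.0e+00] J [-0.03  0.39 -0.34  1.79  0.15  0.98 -2.05] F [-0.3 -1.1 -0.8] 0.04834948656059327 0.0
t 18.55 pos [0.5396 0.1166 0.2372] q [ 9.997e-01 -2.370e-02  2.400e-03 -5.000e-04] F [-0.3 -1.1 -0.8] gap 0.04834948656059327
cam [[-0.047, 0.953, 0.3, 0.618], [-0.999, -0.045, -0.015, 0.113], [-0.001, -0.3, 0.954, 0.383], [0.0, 0.0, 0.0, 1.0]]
lock_pin [255.4 174.8] 0.8 atz [0.5393 0.1146 0.075 ]
gate_handle [176.8 201.2] 0.77 atz [0.5174 0.2063 0.095 ]
gate_handle [ 54.3 216.1] 0.38 atz [0.5056 0.3524 0.095 ]
bearing [195.2 181.3] 0.67 atz [0.5177 0.2025 0.012 ]
gate_hinge [121.7 212.8] 0.73 atz [0.4936 0.2903 0.063 ]
gate_hinge [253.9 178.9] 0.66 atz [0.5311 0.1168 0.063 ]
580 head z 0.12065329035703334 [0.539  0.1167 0.1199]
((539.0996704101562, 117.83038330078125), (25.928863525390625, 25.784093856811523), 87.30875396728516)
slope [-0.067 -0.142  0.12 ]
[([221.7, 212.2], 0.72, array([0.546, 0.111, 0.075]))]
```

Head top is at 0.1207 m (0.121 expected when seated), the button is out (head about 26 mm across, not 22), and the gripper is clear. Handing in.

```bash
python3 -c "
from rig import ctrl; print(ctrl.close_job())"
```

```text
the job is handed in; nothing more can be done
None
```

I handed the job in at about 19 s. By the last measurements the gate is shut, the pin is seated and locked with its button out, and the bearing is still in its nest. No verdict came back, and I did not re-measure the tape, wrench or bolt at the end.

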